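# Draw in the turnbuckle of a canister clamp

### The arm

A 6-joint arm with a two-finger parallel gripper is mounted at the origin on the work surface. World frame = base frame: x ahead of the robot, y to its left, z up, the work surface at z = 0. Lengths are in mm, angles in rad, forces in N, time in s.
With the tool pointing down it reaches from about 300 to 775 mm from the base axis. Payload 14.6 kg.
Tool frame: the origin (TCP) lies between the finger pads; the fingertips stand 8 mm ahead of it and the grasp point (between the pads) lies 11 mm behind it; x points along the fingers, y is the direction in which the jaws open and shut, and the axes are right-handed (so a half turn about x gives the same grasp; the last joint's range is limited). The gripper opens to 94 mm and grips with 3 to 60 N. Pads are 16 mm wide; open, the fingers measure 119 mm over their backs; the gripper's body (75 mm by 177 mm) begins 78 mm behind the grasp point.
Start: joints at [-1.284, 0.3, 1.521, -0, 1.321, -0.067], TCP at [190.548, -515.927, 213.446] pointing down, gripper open.
Joint ranges: [-3.03, 3.03], [-0.79, 2.21], [0.23, 2.52], [-1.04, 4.18], [0, 3.07], [-2.55, 2.55]. Speed limits (rad/s): [2.22, 2.22, 2.57, 3.14, 3.14, 3.14].

### API

Orientations are given as [roll, pitch, yaw] about the fixed x, y, z axes, in that order (R = Rz(yaw) Ry(pitch) Rx(roll)).
In Python, from cell import telemetry, camera, calibration, order gives the robot as it stands.
- The arm moves only by the shell command python3 -m handwheel 'ROWS' [FORCE]. ROWS is JSON, a list of rows, each a list of 7 numbers: the turn, a rotation vector about the tool's x, y, z as a fraction of full scale, then the shift along the tool's x, y, z as a fraction of full scale, then the opening, from 0 (shut) to 1 (fully open). A call has 1 to 12 rows; each row is the pose to reach, as a shift and turn from the pose measured when the call began, along the tool's axes at that moment, turning the shorter way round; what a row does not reach only later rows make up. Full scale, the value 1, is 300 mm for a shift and pi rad for a turn. A row lasts 1/8 s, in which the tool goes at most 62.5 mm and 10.7 degrees, less where a joint would pass 70% of its speed; a pose out of reach is approached as far as the arm can. A call with a number of a shift or a turn outside -1 to 1 is refused whole. A call with a gripper value outside its range is refused whole. The fingers move at their own pace and stop on an object; FORCE is the grip in N (left out, the last holds). Time passes only in rows, so rows that repeat a pose let the fingers close. It gives the time, the measured TCP pose, the force and the opening at its end, in the units of the state.
- telemetry.read_state(): the state, without advancing time (a new reading comes with each control period).
- camera(name): name is "scene" or "top"; returns the picture (480x640x3 uint8, red, green, blue); there is no depth.
- calibration(name): a dict with "fov_y" (degrees; the focal length in pixels is half the picture's height over the tangent of half this angle, whatever the lens; pixels are square), "cx", "cy" (the principal point, pixels), "position" and "attitude" of the camera in the world. Camera axes: x right, y down, z forward; pixel columns grow to the right and rows downward; lengths in mm; the calibration is good to about 2 mm. A picture is of the moment at which its call begins. calibration takes no time and is no camera call.
- order.sign_off(): hands the job in, once; it reports no verdict.
The state is a dict: "clock": time; "joints": joint angles; "qd": joint speeds; "effort": joint torques, N m; "eef_pos": TCP position; "eef_rot": TCP orientation; "wrist_force": force on the tool from outside, world axes, zero at the start; "moment": the same for the moment, N m; "finger_gap": finger opening in mm.
Only numpy, scipy, OpenCV 4.12 (cv2) and the standard library are available. Lean on these libraries where they do the work, as an engineer would, in place of code of your own. Each camera call takes 0.05 s, during which the arm holds its last target.

### The job

One of the two bench clamps has a steel canister standing between its jaws. Clamp it: swing the knobbed bar of that clamp's turnbuckle up and over towards the canister, until the sleeve has turned fully to its stop and both jaws are drawn in, then let go. The canister must stay standing upright between the jaws; leave the empty clamp's turnbuckle as it is.

Things in the scene. Friction and masses are not known exactly. Their poses are not given: they have to be found in the camera images.
- stand: Clamp holding the canister, fixed: grey steel plate 240 x 230 x 12 mm, two steel jaws sliding along its y, a turnbuckle between their lugs (lug tops z = 75 mm). Origin: its underside centre; z up, canister's place at x = -75 mm. Turnbuckle axis along y at x = 80, z = 60 mm; sleeve 100 mm long, 31 thick. At y = 0 a 10 mm bar stands out of it to a white 22 mm ball knob, centre 90 mm off the axis.
- sleeve (a joint): Turn of its sleeve, rad: starts 0 to 0.5, stop (fully drawn in) at 1.90. The bar leans 0.95 - q from upright, positive to +x of the stand, away from the canister: knob centre at x = 80 + 90 sin(0.95 - q), z = 60 + 90 cos(0.95 - q) mm in the stand's frame. Each jaw draws in 7 mm a radian. Stiff (about 2.5 N at the knob); stays where it is left.
- canister: Loose lidded steel canister, 0.4 to 0.8 kg, 72 mm in diameter (lid rim 82 mm), 96 mm tall, standing on the plate between the jaws' vee pads (tops at z = 64 mm), up to 7 mm off its place. Origin: centre of its underside; z is its axis. The jaws push it into place as they close and end 1 mm clear of it each side.
- spare_knob (a point): Centre of the white ball knob on the bar of the other, empty clamp, which is of the same make and size: not to be moved.

How it is judged (in metres and radians):
At the end, for the whole second after the job is handed in: The sleeve of the canister's clamp is turned to within 0.2 rad of its stop (1.70 rad or more) and at rest; the canister stands on the plate at rest, upright within 0.12 rad, within 10 mm across and 15 mm along x of its place between the jaws (value of joint sleeve above 1.7 rad and angle between canister's own z axis and vertical below 0.12 rad and y of canister in the frame of stand between -0.01 and 0.01 m and x of canister in the frame of stand between -0.09 and -0.06 m and z of canister in the frame of stand below 0.02 m and linear speed of canister below 0.02 m/s and not (velocity of joint sleeve above 0.1 rad/s) and not (velocity of joint sleeve below -0.1 rad/s)); the robot touches nothing.
It fails at once if the empty clamp's turnbuckle is turned (its knob moves more than 15 mm) (distance of spare_knob from where it was at the start of the episode above 0.015 m).
It fails at once if the canister is knocked over (tilt above 0.5 rad) (angle between canister's own z axis and vertical above 0.5 rad).
It also fails if it takes over 38 s, if anything falls off the work surface, if the arm or the gripper's body presses on something with over 40 N, if the wrist force passes 120 N, or if a joint passes its speed limit or range.

## Working session

There is one attempt and no reset: what is moved stays moved. The work goes in short steps, Python scripts to look and compute and a shell command to move; the robot and the scene stay as the last step left them, time stands still between calls to the robot, and variables do not carry over. Pictures are saved under pics/ and viewed, and the job is handed in when it is done.

```bash
mkdir -p pics; ls; python3 - <<'E'
from cell import telemetry, camera, calibration
import cv2
for n in ("scene","top"):
    cv2.imwrite(f"pics/{n}0.png",camera(n)[:,:,::-1]); print(n,calibration(n))
print(telemetry.read_state())
E
```

```text
pics
scene {'fov_y': 47.71863881535934, 'cx': 325.7375164393502, 'cy': 236.97239133288912, 'position': array([1077.84691721,  -91.33726362,  630.51172377]), 'attitude': array([-2.31806667,  0.00277486,  1.4721682 ])}
top {'fov_y': 54.85845947722583, 'cx': 318.39850088843195, 'cy': 239.04710491031275, 'position': array([337.67233424, -20.09716072, 748.33420834]), 'attitude': array([-2.92637119e+00, -2.54400137e-03, -1.54907932e+00])}
{'clock': 0.1, 'joints': array([-1.28361280e+00,  3.00399652e-01,  1.52151218e+00,  2.51943304e-05,
        1.32074394e+00, -6.66154296e-02]), 'qd': array([ 1.81442052e-03, -1.30655291e-04, -2.21418309e-03,  1.43236486e-03,
        1.67384411e-05, -7.14149995e-04]), 'effort': array([-4.19376711e-04, -5.32643938e+01, -3.53281581e+01,  7.09393225e-02,
        2.35383993e-02, -4.05863818e-05]), 'eef_pos': array([ 190.48349986, -515.70970971,  212.95467707]), 'eef_rot': array([-1.66036292,  1.56973293,  1.83502244]), 'wrist_force': array([-0.03827493, -0.1941781 ,  0.42220648]), 'moment': array([-0.00527693,  0.00024632,  0.02991022]), 'finger_gap': 94.37597779629827}
```

View pics/scene0.png

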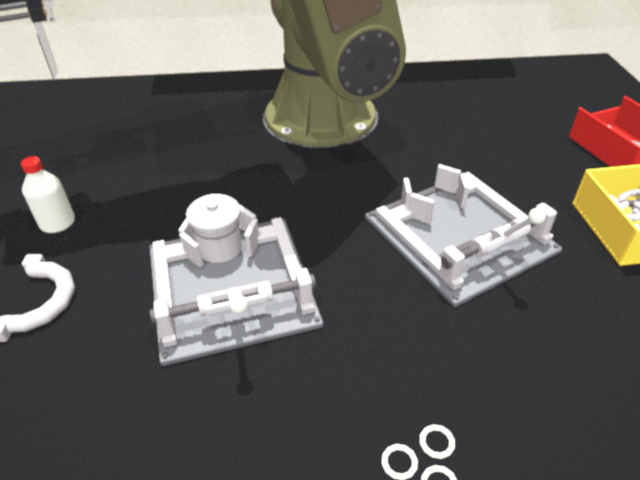

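View pics/top0.png

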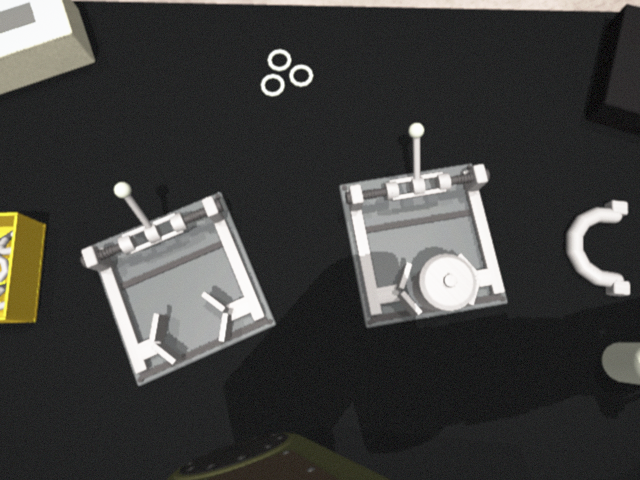

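Scene view: the canister clamp is on the left, with its knob at about (238,305). The empty clamp is on the right, knob about (538,215). Top view: the canister clamp is at about (425,245) with its knob at (417,130). The empty clamp's knob is at (123,190).

```bash
cat > h.py <<'E'
import numpy as np, cv2
from cell import telemetry, camera, calibration
from scipy.spatial.transform import Rotation as Ro
def cam(n):
    c=calibration(n); return c,Ro.from_euler('xyz',c['attitude']).as_matrix(),240/np.tan(np.radians(c['fov_y']/2))
def ray(n,p):
    c,R,f=cam(n); d=R@np.array([(p[0]-c['cx'])/f,(p[1]-c['cy'])/f,1]); return np.array(c['position']),d/np.linalg.norm(d)
def plane(n,p,z):
    o,d=ray(n,p); return o+d*(z-o[2])/d[2]
def tri(a,b):
    o1,d1=ray('top',a);o2,d2=ray('scene',b)
    t=np.linalg.lstsq(np.c_[d1,-d2],o2-o1,rcond=None)[0]
    p,q=o1+t[0]*d1,o2+t[1]*d2; return (p+q)/2,np.linalg.norm(p-q)
def proj(n,P):
    c,R,f=cam(n); v=R.T@(np.array(P)-c['position']); return v[:2]/v[2]*f+[c['cx'],c['cy']]
E
python3 - <<'E'
from h import *
t=cv2.imread('pics/top0.png');s=cv2.imread('pics/scene0.png')
print(t[130,417],s[305,238])
print('knob',tri((417,130),(238,305)),'spare',tri((123,190),(538,215)))
a=t[120:340,320:520]; b=s[180:370,130:340]
cv2.imwrite('pics/c1.png',cv2.resize(a,None,fx=2.7,fy=2.7,interpolation=cv2.INTER_CUBIC))
cv2.imwrite('pics/c2.png',cv2.resize(b,None,fx=3,fy=3,interpolation=cv2.INTER_CUBIC))
E
```

```text
[253 253 252] [255 255 255]
knob (array([ 641.17016328, -158.09911578,  121.66158173]), np.float64(2.6069826744950593)) spare (array([535.09612282, 255.21880537, 138.34048205]), np.float64(5.06599091155672))
```

View pics/c1.png

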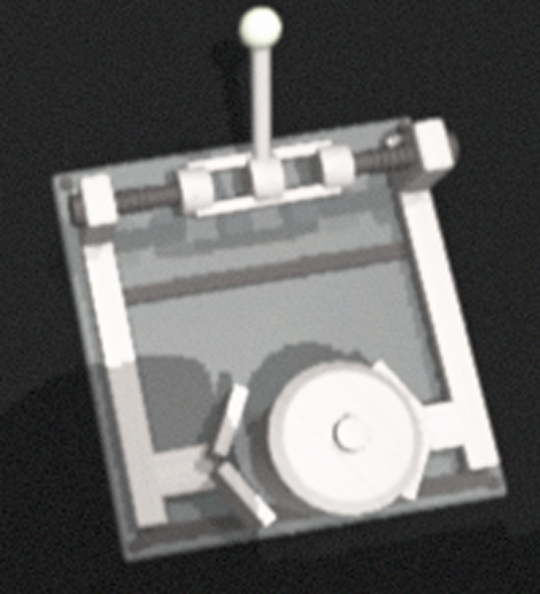

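View pics/c2.png

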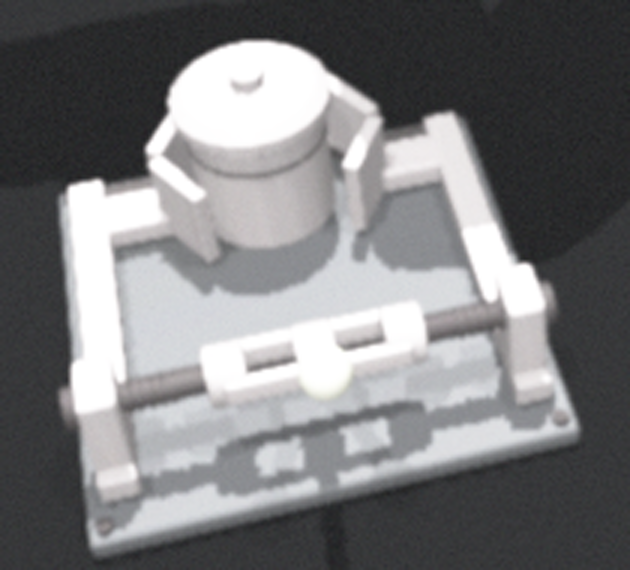

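```bash
python3 - <<'E'
from h import *
k,e=tri((416.7,130),(238.3,303.3)); print('knob',k,e)
cs=[np.array(p)/2.7+[320,120] for p in [(52,178),(410,119),(507,494),(127,560)]]
C=np.array([plane('top',c,12)[:2] for c in cs]); print(C)
cen=C.mean(0)
x=(C[0]+C[1]-C[2]-C[3]);print('lenx',np.linalg.norm(x)/2,'leny',np.linalg.norm(C[0]+C[3]-C[1]-C[2])/2)
x/=np.linalg.norm(x); y=np.array([-x[1],x[0]]); print('yaw',np.arctan2(x[1],x[0]),np.arctan2(*(C[0]+C[3]-C[1]-C[2])[::-1])-np.pi/2,cen)
yw=np.arctan2(x[1],x[0])
d=k[:2]-cen; print('knob in stand',d@x,d@y,k[2],'lean from xz',np.arctan2(d@x-80,k[2]-60),np.hypot(d@x-80,k[2]-60))
for l in np.arange(.45,1,.05):
  P=np.r_[cen+x*(80+90*np.sin(l)),60+90*np.cos(l)]; print(round(l,2),P.round(1),proj('top',P),proj('scene',P))
can=plane('top',np.array((350,433))/2.7+[320,120],98+8)[:2]-cen; print('can',can@x,can@y)
print('sleeve center boss', [ (plane('top',np.array((268,178))/2.7+[320,120],70)[:2]-cen)@v for v in (x,y)])
E
```

```text
knob [ 640.21842916 -157.38406299  123.6123158 ] 2.300888216935251
[[ 590.32127333  -51.37308877]
 [ 634.19220678 -275.13302645]
 [ 401.72988394 -320.58274279]
 [ 358.82415627  -97.6481251 ]]
lenx 236.46976134683712 leny 227.52264432026848
yaw 0.19518298708199694 0.19187411916781838 [ 496.26688008 -186.18424578]
knob in stand 146.80390704583212 0.33449612773059567 123.61231579895718 lean from xz 0.8098656281234657 92.24580596371
0.45 [ 613.2 -163.1  141. ] [422.95978612 142.38319899] [231.52716496 277.48978843]
0.5 [ 617.1 -162.3  139. ] [422.01299568 140.39441655] [232.27663686 280.9270442 ]
0.55 [ 620.9 -161.5  136.7] [421.06057463 138.5515413 ] [233.0335334  284.42497851]
0.6 [ 624.6 -160.8  134.3] [420.1056834  136.85854019] [233.79527468 287.97181199]
0.65 [ 628.2 -160.1  131.6] [419.15141091 135.31867385] [234.55923602 291.55544146]
0.7 [ 631.6 -159.4  128.8] [418.20076014 133.93450824] [235.32276374 295.16351157]
0.75 [ 634.9 -158.8  125.9] [417.25663522 132.70793147] [236.08319162 298.78348984]
0.8 [ 638.1 -158.1  122.7] [416.32183019 131.6401753 ] [236.83785754 302.40274429]
0.85 [ 641.1 -157.6  119.4] [415.39901933 130.73184074] [237.58412026 306.00862247]
0.9 [ 643.9 -157.   115.9] [414.49074925 129.98292706] [238.31937607 309.58853104]
0.95 [ 646.6 -156.5  112.4] [413.59943245 129.39286362] [239.04107511 313.13001487]
can -74.99953047876895 -2.3824844230500597
sleeve center boss [np.float64(78.19313586124453), np.float64(-1.1861392253416234)]
```

```bash
cat > plan.py <<'E'
from h import *
s=telemetry.read_state(); R=Ro.from_euler('xyz',s['eef_rot']).as_matrix(); p=s['eef_pos']
yaw=0.193; cen=np.array([496.3,-186.2]); X=np.array([np.cos(yaw),np.sin(yaw)]); Y=np.array([-X[1],X[0]])
def knob(l): return np.r_[cen+X*(80+90*np.sin(l)),60+90*np.cos(l)]
def rows(P): return (R.T@(np.array(P)-p)/300).round(3)
def turn(sg):
    t=np.c_[[0,0,-1],np.r_[sg*Y,0],np.r_[np.cross([0,0,-1],np.r_[sg*Y,0])]]
    return (Ro.from_matrix(R.T@t).as_rotvec()/np.pi).round(3)
E
python3 - <<'E'
from plan import *
print(R.round(3)); print(turn(1),turn(-1))
k=knob(.81);print(k,rows(k+[0,0,100]),rows(k+[0,0,-11]))
E
```

```text
[[-0.     0.346 -0.938]
 [ 0.001 -0.938 -0.346]
 [-1.    -0.001 -0.   ]]
[-0.949 -0.001 -0.   ] [ 0.051 -0.     0.   ]
[ 638.79021498 -158.3527663   122.05485897] [-0.03  -0.6   -1.815] [ 0.34  -0.599 -1.814]
```

```bash
python3 -m handwheel '[[0.025,0,0,-0.03,-0.15,-0.45,1],[0.051,0,0,-0.05,-0.3,-0.9,1],[0.051,0,0,-0.05,-0.3,-0.9,1],[0.051,0,0,-0.05,-0.3,-0.9,1],[0.051,0,0,-0.05,-0.3,-0.9,1],[0.051,0,0,-0.05,-0.3,-0.9,1],[0.051,0,0,-0.05,-0.3,-0.9,1]]'
python3 - <<'E'
from plan import *
print(s['clock'],p,s['joints'].round(3)); print(turn(-1))
k=knob(.81);print(k,rows(k+[0,0,100]),rows(k+[0,0,-11]))
E
```

```text
clock: 0.98
eef_pos: [412.1, -338.1, 227.8]
eef_rot: [-1.17, 1.569, 2.165]
wrist_force: [-0.9, -0.4, 0.6]
finger_gap: 94.3
0.975 [ 412.09383102 -338.05147684  227.76235657] [-0.756  0.252  1.549  0.     1.343  0.621]
[0. 0. 0.]
[ 638.79021498 -158.3527663   122.05485897] [ 0.019 -0.442 -0.857] [ 0.389 -0.442 -0.857]
```

```bash
python3 -m handwheel '[[0,0,0,0.02,-0.442,-0.857,0.6],[0,0,0,0.02,-0.442,-0.857,0.6],[0,0,0,0.02,-0.442,-0.857,0.6],[0,0,0,0.02,-0.442,-0.857,0.6],[0,0,0,0.02,-0.442,-0.857,0.6],[0,0,0,0.02,-0.442,-0.857,0.6],[0,0,0,0.05,-0.442,-0.857,0.6],[0,0,0,0.15,-0.442,-0.857,0.6]]'
python3 - <<'E'
from plan import *
cv2.imwrite('pics/s1.png',camera('scene')[:,:,::-1])
print(s['clock'],p,s['joints'].round(3)); print(turn(-1))
k=knob(.81);print(k,rows(k+[0,0,-11]))
E
```

```text
clock: 1.98
eef_pos: [638.4, -160.3, 183.5]
eef_rot: [3.107, 1.569, 0.157]
wrist_force: [-0.7, 0.3, -0.2]
finger_gap: 56.5
1.975 [ 638.42927317 -160.32603073  183.52592119] [-3.020e-01  5.660e-01  1.214e+00  1.000e-03  1.360e+00  1.077e+00]
[-0.001 -0.001 -0.   ]
[ 638.79021498 -158.3527663   122.05485897] [ 0.242 -0.006 -0.002]
```

View pics/s1.png

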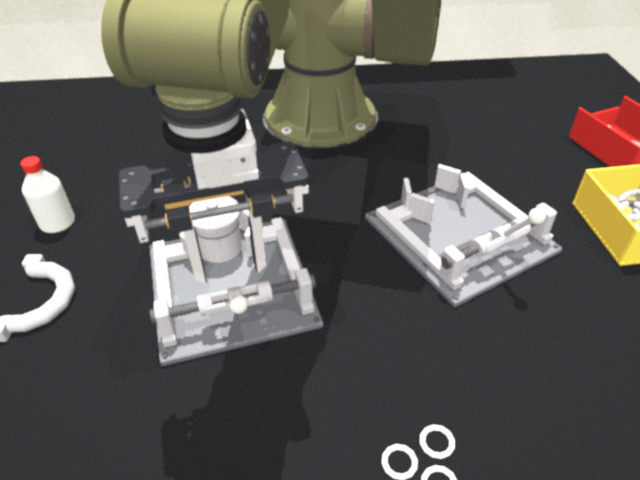

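The open fingers (tips near (195,278) and (260,268)) straddle the knob at (238,305) from above. Next I descend and grip lightly.

```bash
python3 -m handwheel '[[0,0,0,0.12,-0.006,-0.002,0.6],[0,0,0,0.24,-0.006,-0.002,0.6],[0,0,0,0.24,-0.006,-0.002,0.5],[0,0,0,0.24,-0.006,-0.002,0.15],[0,0,0,0.24,-0.006,-0.002,0.1],[0,0,0,0.24,-0.006,-0.002,0.1],[0,0,0,0.24,-0.006,-0.002,0.1]]' 20
python3 - <<'E'
from plan import *
cv2.imwrite('pics/s2.png',camera('scene')[:,:,::-1])
cv2.imwrite('pics/t2.png',camera('top')[:,:,::-1])
print(s['clock'],p,s['joints'].round(3),s['finger_gap']); print(turn(-1))
k0=p+[0,0,11]; d=k0[:2]-cen; print('grasp in stand',d@X,d@Y,k0[2])
for l in np.arange(.8,-1.01,-.15): print(round(l,2), (R.T@(knob(l)-knob(.81))/300).round(3))
E
```

```text
clock: 2.9
eef_pos: [637.1, -158.3, 107.1]
eef_rot: [-0.608, 1.567, 2.724]
wrist_force: [2.0, -3.7, 3.9]
finger_gap: 20.6
2.9 [ 637.14604689 -158.26977319  107.06701201] [-0.299  0.633  1.292  0.     1.22   1.08 ] 20.613626443403284
[-0.001  0.001  0.001]
grasp in stand 143.5881228954241 0.3968102971792765 118.06701200852648
0.8 [-0.002 -0.     0.002]
0.65 [-0.032  0.     0.036]
0.5 [-0.056  0.     0.074]
0.35 [-0.075  0.     0.115]
0.2 [-0.087  0.     0.158]
0.05 [-0.092  0.     0.203]
-0.1 [-0.091  0.     0.247]
-0.25 [-0.083  0.     0.292]
-0.4 [-0.069  0.     0.334]
-0.55 [-0.048  0.001  0.374]
-0.7 [-0.021  0.001  0.411]
-0.85 [0.01  0.001 0.443]
-1.0 [0.046 0.001 0.47 ]
```

View pics/s2.png

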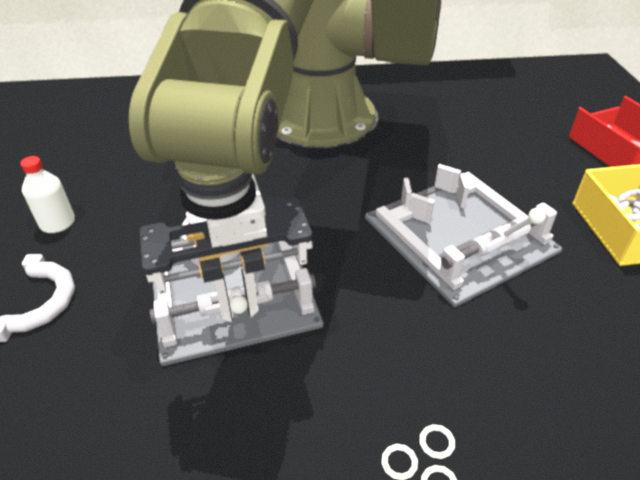

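The knob is held between the fingers at (238,303). Next I swing it along the arc.

```bash
python3 -m handwheel '[[0,0,0,-0.015,0,0.018,0.1],[0,0,0,-0.032,0,0.036,0.1],[0,0,0,-0.045,0,0.055,0.1],[0,0,0,-0.056,0,0.074,0.1],[0,0,0,-0.067,0,0.094,0.1],[0,0,0,-0.075,0,0.115,0.1],[0,0,0,-0.082,0,0.136,0.1],[0,0,0,-0.087,0,0.158,0.1],[0,0,0,-0.090,0,0.18,0.1],[0,0,0,-0.092,0,0.203,0.1],[0,0,0,-0.092,0,0.203,0.1]]' 25
python3 - <<'E'
from plan import *
cv2.imwrite('pics/s3.png',camera('scene')[:,:,::-1])
print(s['clock'],p,s['finger_gap']); print(turn(-1))
k0=p+[0,0,11]; d=k0[:2]-cen; print('grasp in stand',d@X,d@Y,k0[2])
l0=np.arctan2(d@X-80,90);print(l0)
for l in np.arange(.05,-1.06,-.1): print(round(l,2), (R.T@(knob(l)+[0,0,-11]-p)/300).round(3))
E
```

```text
clock: 4.38
eef_pos: [577.4, -169.7, 135.3]
eef_rot: [-0.794, 1.568, 2.539]
wrist_force: [0.1, -0.7, -0.3]
finger_gap: 9.6
4.375 [ 577.38270295 -169.68050109  135.32477249] 9.609745657189048
[-0.001  0.001  0.001]
grasp in stand 82.74576673911578 0.6607942579170561 146.32477248551436
0.030499059137118922
0.05 [-0.012  0.002 -0.006]
-0.05 [-0.012  0.002  0.024]
-0.15 [-0.009  0.002  0.054]
-0.25 [-0.003  0.002  0.083]
-0.35 [0.006 0.002 0.112]
-0.45 [0.018 0.002 0.14 ]
-0.55 [0.032 0.003 0.166]
-0.65 [0.049 0.003 0.191]
-0.75 [0.069 0.003 0.214]
-0.85 [0.09  0.003 0.234]
-0.95 [0.114 0.003 0.253]
-1.05 [0.139 0.003 0.269]
```

View pics/s3.png

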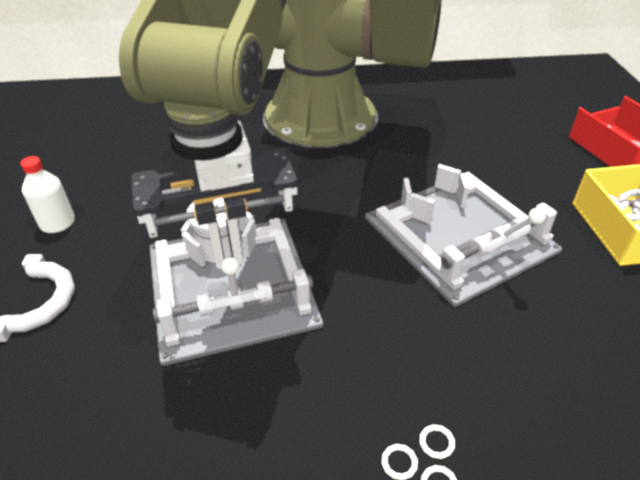

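The grip slipped off the ball: the gap is 9.6 mm and the knob shows at (231,266), with the bar still a little short of upright. I'll push instead, with shut fingers from the far side.

```bash
python3 - <<'E'
from plan import *
for l in np.arange(.0,.6,.05): print(round(l,2),proj('scene',knob(l)).round(1))
E
python3 - <<'E'
import cv2
a=cv2.imread('pics/s3.png')[180:370,130:340]
cv2.imwrite('pics/c3.png',cv2.resize(a,None,fx=3,fy=3,interpolation=cv2.INTER_CUBIC))
E
```

```text
0.0 [225.4 251. ]
0.05 [225.9 253.5]
0.1 [226.5 256.1]
0.15 [227.1 258.8]
0.2 [227.8 261.7]
0.25 [228.5 264.6]
0.3 [229.1 267.7]
0.35 [229.9 270.9]
0.4 [230.6 274.2]
0.45 [231.3 277.6]
0.5 [232. 281.]
0.55 [232.8 284.5]
```

View pics/c3.png

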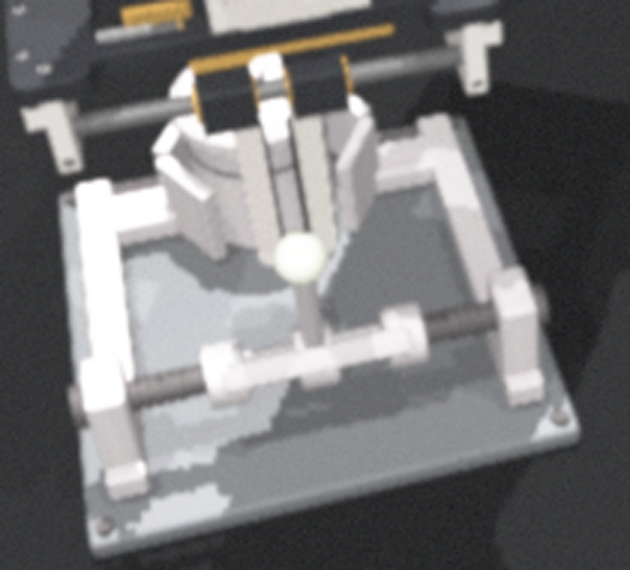

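```bash
cat >> plan.py <<'E'
def S(x,y,z): return np.r_[cen+X*x+Y*y,z]
def push(l):
    off=np.interp(l,[-.5,.2],[5.3,-10]) if l>-.5 else -11*np.sin(l)
    return S(80+90*np.sin(l)+11*np.cos(l)+8,-1,60+90*np.cos(l)+off+8)
E
python3 - <<'E'
from plan import *
print(rows(S(83,0,190)),rows(S(140,-1,190)),rows(S(140,-1,push(.27)[2])),push(.27),turn(-1))
E
```

```text
[-0.183  0.002  0.   ] [-0.183  0.005 -0.19 ] [-0.032  0.005 -0.19 ] [ 616.82269276 -163.66485437  144.73938067] [-0.001  0.001  0.001]
```

```bash
python3 -m handwheel '[[0,0,0,-0.1,0.002,0.02,0],[0,0,0,-0.183,0.002,0,0],[0,0,0,-0.183,0.002,0,0],[0,0,0,-0.183,0.005,-0.1,0],[0,0,0,-0.183,0.005,-0.19,0],[0,0,0,-0.183,0.005,-0.19,0],[0,0,0,-0.1,0.005,-0.19,0],[0,0,0,-0.035,0.005,-0.19,0],[0,0,0,-0.035,0.005,-0.19,0]]' 30
python3 - <<'E'
from plan import *
cv2.imwrite('pics/s4.png',camera('scene')[:,:,::-1][130:370,100:400])
cv2.imwrite('pics/t4.png',camera('top')[:,:,::-1])
print(s['clock'],p,s['finger_gap']); print(turn(-1))
d=p[:2]-cen; print('in stand',d@X,d@Y,p[2])
for l in np.arange(.25,-.96,-.1): print(round(l,2), rows(push(l)))
E
```

```text
clock: 5.55
eef_pos: [632.8, -160.2, 143.7]
eef_rot: [-0.618, 1.565, 2.715]
wrist_force: [0.3, 0.5, 0.0]
finger_gap: 0.6
5.55 [ 632.80599633 -160.19572867  143.66847664] 0.5676937926748773
[-0.001  0.002  0.001]
in stand 138.95924693958668 -0.660947136878665 143.66847664038454
0.25 [-0.005  0.001  0.06 ]
0.15 [-0.014  0.001  0.089]
0.05 [-0.024  0.001  0.118]
-0.05 [-0.032  0.001  0.148]
-0.15 [-0.036  0.001  0.179]
-0.25 [-0.037  0.001  0.209]
-0.35 [-0.035  0.001  0.238]
-0.45 [-0.031  0.002  0.267]
-0.55 [-0.021  0.002  0.296]
-0.65 [-0.007  0.002  0.322]
-0.75 [0.009 0.002 0.347]
-0.85 [0.029 0.002 0.371]
-0.95 [0.05  0.002 0.392]
```

View pics/s4.png

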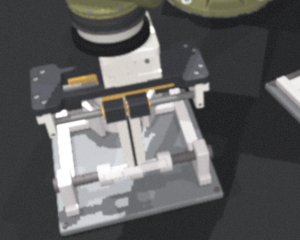

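View pics/t4.png

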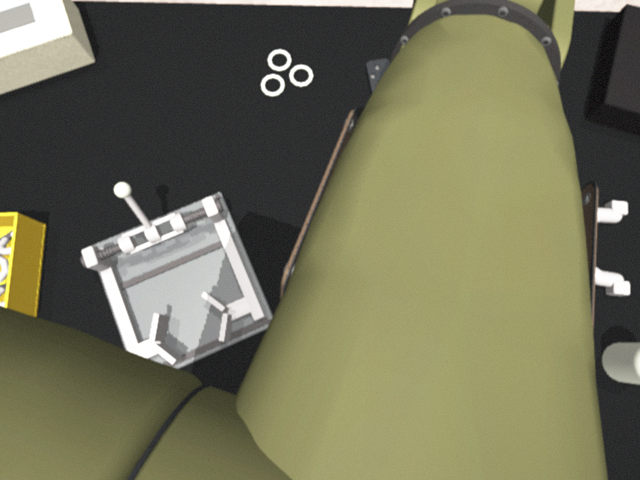

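The scene view shows the shut fingers in front of the knob, hiding it. The top view is blocked by the arm, and the spare knob is still at (123,190). Next I push.

```bash
python3 -m handwheel '[[0,0,0,-0.005,0.001,0.04,0],[0,0,0,-0.005,0.001,0.06,0],[0,0,0,-0.014,0.001,0.089,0],[0,0,0,-0.024,0.001,0.118,0],[0,0,0,-0.032,0.001,0.148,0],[0,0,0,-0.036,0.001,0.179,0],[0,0,0,-0.037,0.001,0.209,0],[0,0,0,-0.035,0.001,0.238,0],[0,0,0,-0.031,0.002,0.267,0],[0,0,0,-0.031,0.002,0.267,0]]' 30
python3 - <<'E'
from plan import *
im=camera('scene')[:,:,::-1][130:370,100:400]
cv2.imwrite('pics/s5.png',cv2.resize(im,None,fx=2.5,fy=2.5))
print(s['clock'],p,s['finger_gap'],s['wrist_force']); print(turn(-1))
d=p[:2]-cen; print('in stand',d@X,d@Y,p[2])
for l in np.arange(-.45,-1.06,-.1): print(round(l,2), rows(push(l)))
E
```

```text
clock: 6.9
eef_pos: [554.8, -176.5, 155.6]
eef_rot: [-0.683, 1.568, 2.649]
wrist_force: [0.3, 1.2, -0.3]
finger_gap: 0.6
6.9 [ 554.75522502 -176.5034648   155.59245815] 0.5960661157827392 [ 0.29629828  1.16692834 -0.29516202]
[-0.001  0.001  0.001]
in stand 59.229735657059074 -1.695447141546706 155.59245815211776
-0.45 [ 0.008 -0.002  0.002]
-0.55 [ 0.017 -0.002  0.03 ]
-0.65 [ 0.031 -0.002  0.056]
-0.75 [ 0.048 -0.002  0.082]
-0.85 [ 0.067 -0.002  0.105]
-0.95 [ 0.088 -0.002  0.127]
-1.05 [ 0.111 -0.002  0.146]
```

View pics/s5.png

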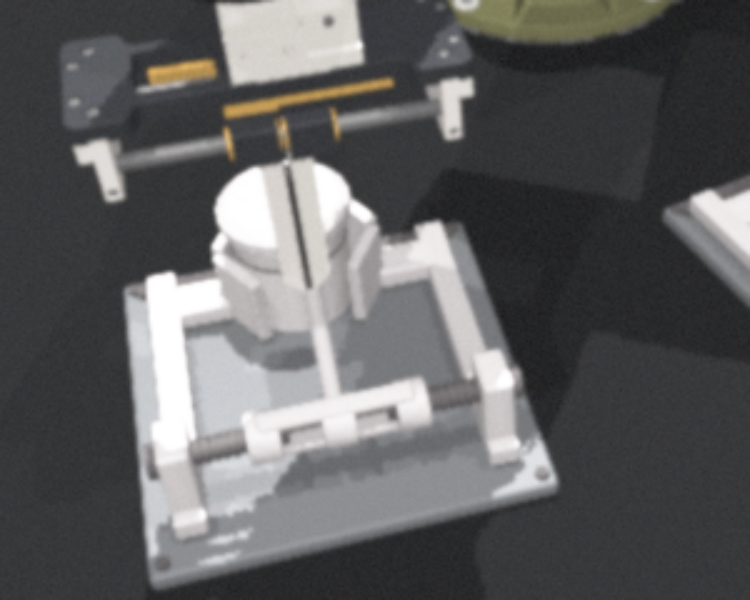

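The bar now leans toward the canister, its visible end near crop (315,300). The ball is behind the fingertips and the jaws are moving in. I'll continue to the stop.

```bash
python3 -m handwheel '[[0,0,0,0.01,-0.002,0.015,0],[0,0,0,0.017,-0.002,0.03,0],[0,0,0,0.024,-0.002,0.044,0],[0,0,0,0.031,-0.002,0.056,0],[0,0,0,0.04,-0.002,0.07,0],[0,0,0,0.048,-0.002,0.082,0],[0,0,0,0.057,-0.002,0.094,0],[0,0,0,0.067,-0.002,0.105,0],[0,0,0,0.078,-0.002,0.117,0],[0,0,0,0.086,-0.002,0.125,0],[0,0,0,0.086,-0.002,0.125,0]]' 30
python3 - <<'E'
from plan import *
im=camera('scene')[:,:,::-1][130:370,100:400]
cv2.imwrite('pics/s6.png',cv2.resize(im,None,fx=2.5,fy=2.5))
print(s['clock'],p,s['finger_gap'],s['wrist_force']); print(turn(-1))
d=p[:2]-cen; print('in stand',d@X,d@Y,p[2])
for l in np.arange(-.85,-1.06,-.05): print(round(l,2), rows(push(l)))
E
```

```text
clock: 8.32
eef_pos: [518.1, -182.9, 129.9]
eef_rot: [-0.763, 1.568, 2.569]
wrist_force: [2.4, 0.5, 1.1]
finger_gap: 0.3
8.325 [ 518.08985564 -182.92760897  129.91168531] 0.2979156551843837 [2.38411958 0.4986708  1.05784948]
[-0.001  0.001  0.001]
in stand 22.012946487394956 -0.9677493043639717 129.9116853061321
-0.85 [-0.019  0.    -0.019]
-0.9 [-0.009  0.    -0.008]
-0.95 [0.002 0.    0.003]
-1.0 [0.013 0.    0.013]
-1.05 [0.025 0.    0.022]
```

View pics/s6.png

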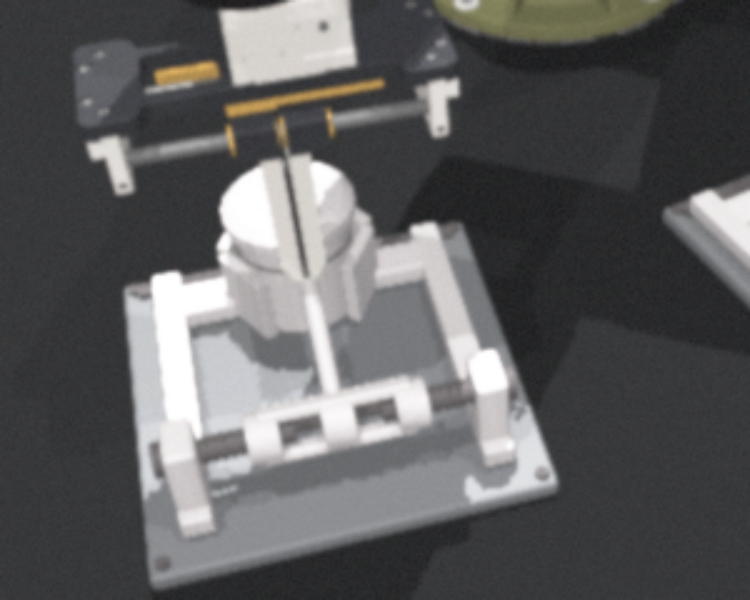

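The bar has swung further and the jaws now surround the canister. Estimated lean is about -0.94. I'll give one small extra push to find the stop.

```bash
python3 -m handwheel '[[0,0,0,0.004,0,0.005,0],[0,0,0,0.009,0,0.009,0]]'
```

```text
clock: 8.62
eef_pos: [517.4, -183.3, 128.9]
eef_rot: [-3.137, 1.567, 0.196]
wrist_force: [13.1, 5.6, 14.0]
finger_gap: 0.2
```

The force rose to about 20 N with little movement, so the sleeve is at the stop. Backing off up and away.

```bash
python3 -m handwheel '[[0,0,0,-0.02,0,-0.02,0],[0,0,0,-0.15,0,-0.05,0],[0,0,0,-0.3,0,-0.05,0],[0,0,0,-0.4,0,-0.05,0],[0,0,0,-0.45,0,-0.05,0]]'
python3 -m handwheel '[[0,0,0,0,0.2,0.2,0],[0,0,0,0,0.4,0.4,0],[0,0,0,0,0.6,0.5,0],[0,0,0,0,0.8,0.5,0],[0,0,0,0,0.8,0.5,0],[0,0,0,0,0.8,0.5,0],[0,0,0,0,0.8,0.5,0]]'
python3 - <<'E'
from plan import *
cv2.imwrite('pics/s7.png',camera('scene')[:,:,::-1])
cv2.imwrite('pics/t7.png',camera('top')[:,:,::-1])
print(s['clock'],p,s['qd'].round(3))
for l in np.arange(-.7,-1.06,-.05): print(round(l,2), proj('scene',knob(l)),proj('top',knob(l)))
E
```

```text
clock: 9.25
eef_pos: [531.7, -180.6, 265.2]
eef_rot: [2.976, 1.567, 0.025]
wrist_force: [0.1, 0.5, 0.6]
finger_gap: 0.5
clock: 10.12
eef_pos: [429.9, -444.0, 263.9]
eef_rot: [-2.83, 1.568, 0.502]
wrist_force: [0.7, 0.1, 0.0]
finger_gap: 0.6
10.125 [ 429.90038999 -444.04707565  263.92176876] [ 0.015 -0.022  0.005  0.     0.001  0.   ]
-0.7 [220.67369937 233.80353725] [436.40750338 210.14245448]
-0.75 [220.59468615 233.82101179] [436.40970851 213.02035661]
-0.8 [220.54929492 233.99733343] [436.35779593 215.80527677]
-0.85 [220.53705181 234.32929738] [436.25253873 218.48888302]
-0.9 [220.55741296 234.81340412] [436.09492052 221.06344773]
-0.95 [220.60977111 235.44589134] [435.88612231 223.52187293]
-1.0 [220.69346185 236.22276435] [435.62750825 225.85770886]
-1.05 [220.80776974 237.13982492] [435.32061056 228.06516603]
```

View pics/s7.png

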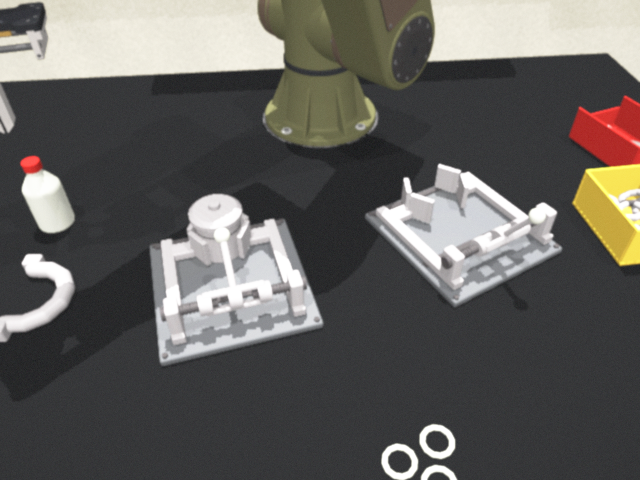

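View pics/t7.png

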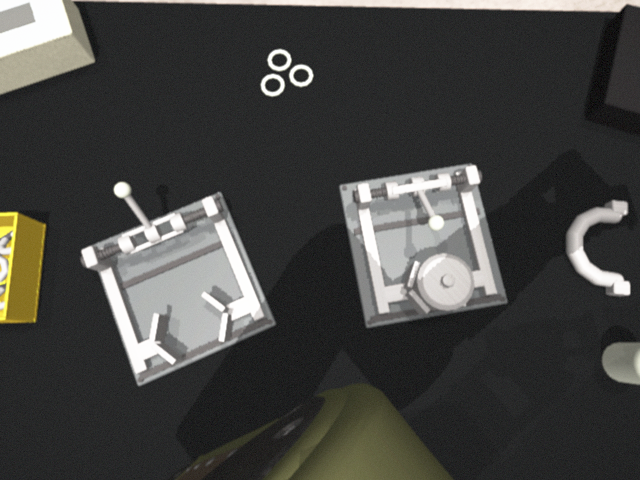

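The knob is at top (436,222), which is a lean of about -0.93 (q about 1.88). The canister is upright between the closed jaws, its lid centred at (445,281). The spare knob is unchanged at (123,190), and the arm is clear.

```bash
python3 - <<'E'
from cell import order
print(order.sign_off())
E
```

```text
the job is handed in; nothing more can be done
None
```

The canister is clamped and the job is handed in at about 10 s on the robot's clock; sign-off gives no verdict.

- **What I did:** I first tried to swing the bar by gripping its knob, but the fingers slipped off the ball partway. I then went round to the far side with the fingers shut and pushed the knob over to the stop. At the stop the force rose to about 20 N with almost no movement, and I backed the arm clear.
- **Last checks:** In the final pictures the knob is at a lean of about -0.93 rad, so the sleeve is turned about 1.88 rad against a stop of 1.90. The canister looks upright between the closed jaws, judged by eye and not measured again after clamping. The empty clamp's knob is at the same pixel as at the start. The wrist force was near zero with the arm clear.
- **What disagreed:** Besides the slipped grip, my two-view sightings of the two knobs disagreed by 2–5 mm. That did not affect the result.

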